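# Put the cat's drinking and feeding place back together

### The job

The washed cat fountain has to go back into use: over the standpipe in its middle seat the flat grid ring first, then the filter cartridge on top of it, then the nozzle cap on the cartridge, all fully down. Stand the food crock to the left of the fountain (seen from its drinking scoop, level with the standpipe, 3 cm clear of the basin so no food falls in the water), and the amber dropper vial directly behind the crock, 2 cm clear, ready for the next dose. Everything stands upright and let go; do not push the red shaker and the powder jar out of place or knock them over.

Things in the scene. Friction and masses are not known exactly. Their poses are not given: they have to be found in the camera images.
- fountain: Fixed open fountain, right table: white basin 170 mm wide, rim 60 high. Origin: underside centre. +x from round drinking scoop (front, to x -132, faces the robot) to grey drive block (back, +109); +y its left. On the axis: grey seat 74 wide at z 40; standpipe 25 wide to 73, 16 wide from 80, tip 115. 40 mm free round the seat. Seated undersides: grid 40, cartridge 54, cap 82.
- grid_ring: Grid ring: the flattest filter part, a grey plastic ring with 12 open spokes, 60 mm outside, 31 mm bore, 14 mm high, 30 g, lying flat on the bench to the robot's left. Origin at the centre of the underside, z up.
- cartridge: Filter cartridge: white plain cylinder with grey felt windows round its side and on top, 56 mm outside, 31 mm bore through it, 28 mm high, about 50 g, standing upright on the left bench. Origin at the centre of the underside, z up.
- nozzle_cap: Nozzle cap: white, a wide foot 62 mm in diameter (10 mm high) narrowing to a ribbed round neck 33 mm in diameter from 16 to 42 mm height; 21 mm bore all through; 40 g; standing foot down on the left bench. Its bore does not pass the thick lower part of the standpipe. Take it by the neck. Origin at the centre of the underside, z up.
- crock: Food crock: white stoneware dish with a thin brown line, 110 mm outside diameter, straight wall 8 mm thick, 42 mm high, inner floor 8 mm above the table, about 250 g, on the left bench. Take it by the wall. As asked, its centre is 170 mm along the fountain's +y from its origin. Origin at the centre of the underside, z up.
- drops_vial: Amber dropper vial: small brown bottle with black cap, 32 mm in diameter, 67 mm high (body up to 54 mm, cap 26 mm wide above), about 50 g, standing on the left bench. When it stands as asked, its centre is about 91 mm behind (fountain's +x) the crock's centre. Origin at the centre of the underside, z up.
- red_shaker: Red powder shaker, a bystander: 50 mm in diameter, 105 mm high, loose, on the left bench. Origin at the centre of the underside, z up.
- powder_jar: White powder jar with blue lid, a bystander: 67 mm in diameter, 91 mm high, loose, on the left bench. Origin at the centre of the underside, z up.
Things that resemble listed ones, but are neither listed nor needed, are in the scene too. What is shaped like the drops_vial but blue is not meant. Leave any purple look-alike of the cartridge alone.

How it is judged:
At the end, for the whole second after the job is handed in: In the fountain's frame: grid ring, cartridge, cap undersides at 40, 54, 82 mm (3 mm off at most), within 7 mm of the axis, upright. Crock on the table at x 0, y 170 (15 off at most). Vial upright at x 60-122, y 140-200, 76-106 mm from the crock. All let go, at rest (horizontal distance between each of grid_ring, cartridge, nozzle_cap and fountain below 0.007 m and z of grid_ring in the frame of fountain between 0.037 and 0.043 m and angle between each of grid_ring, cartridge, nozzle_cap's own z axis and vertical below 0.08 rad and z of cartridge in the frame of fountain between 0.051 and 0.057 m and z of nozzle_cap in the frame of fountain between 0.079 and 0.085 m and y of crock in the frame of fountain between 0.155 and 0.185 m and x of crock in the frame of fountain between -0.015 and 0.015 m and horizontal distance between drops_vial and crock between 0.076 and 0.106 m and y of drops_vial in the frame of fountain between 0.14 and 0.2 m and x of drops_vial in the frame of fountain between 0.06 and 0.122 m and angle between each of crock, drops_vial's own z axis and vertical below 0.06 rad and height (world z) of crock between -0.004 and 0.004 m and height (world z) of drops_vial between -0.004 and 0.004 m and linear speed of each of grid_ring, cartridge, nozzle_cap, crock, drops_vial below 0.02 m/s and angular speed of each of grid_ring, cartridge, nozzle_cap, crock, drops_vial below 0.2 rad/s); the robot touches nothing.
It fails at once if the red shaker or the powder jar is shifted more than 30 mm or upset (distance of any of red_shaker, powder_jar from where it was at the start of the episode above 0.03 m or angle between any of red_shaker, powder_jar's own z axis and vertical above 0.3 rad).
It also fails if it takes over 139 s, if anything falls off the work surface, if the arm or the gripper's body presses on something with over 40 N, if the wrist force passes 120 N, or if a joint passes its speed limit or range.

### The arm

A 7-joint arm with a two-finger parallel gripper is mounted at the origin on a cart in front of the work surface, level with it; the furniture and walls round the work are solid. World frame = base frame: x ahead of the robot, y to its left, z up, the work surface at z = 0. Lengths are in m, angles in rad, forces in N, time in s.
With the tool pointing down it reaches from about 0.35 to 0.9 m from the base axis. Payload 8.1 kg.
Tool frame: the origin (TCP) lies between the finger pads; the fingertips stand 22 mm ahead of it and the grasp point (between the pads) lies 3 mm ahead of it (arm.tip_reach is the distance from the TCP to the fingertips, in m); z points along the fingers, y is the line along which they close (so a half turn about z gives the same grasp; the last joint's range is limited). The gripper opens to 92 mm and grips with 3 to 60 N. Pads are 19 mm wide; open, the fingers measure 130 mm over their backs; the gripper's body (75 mm by 190 mm) begins 47 mm behind the grasp point.
Start: joints at [1.162, 0.434, 0.025, 1.573, -0.012, 1.134, -0.075], TCP at [0.188, -0.596, 0.249] pointing down, gripper open.
Joint ranges: [-2.62, 2.62], [-0.44, 2.09], [-1.27, 1.32], [0.08, 2.57], [-1.32, 4.46], [0.12, 2], [-2.74, 2.74]. Speed limits (rad/s): [2.22, 2.22, 3.01, 3.01, 3.14, 3.14, 3.14].

### API

Orientations are given as a rotation vector (axis times angle).
In Python, from cell import telemetry, vision, job, arm gives the robot as it stands. The module is installed in compiled form; this text tells all that it offers.
- The arm moves only by the shell command python3 -m creep 'ROWS' [FORCE]. ROWS is text: rows parted by semicolons, each of 7 numbers parted by spaces: the finger opening in cm, from 0 to 9.18, then the shift along the tool's x, y, z in cm, then the turn, a rotation vector about the tool's x, y, z in degrees. A call has 1 to 5 rows; each row is the pose to reach, as a shift and turn from the pose commanded when the call began, along the tool's axes at that moment; what a row does not reach only later rows make up. A row lasts 1/8 s, in which the tool goes at most 62.5 mm and 10.7 degrees, less where a joint would pass 70% of its speed; a pose out of reach is approached as far as the arm can. A call with a gripper value outside its range is refused whole. The fingers move at their own pace and stop on an object; FORCE is the grip in N (left out, the last holds). Time passes only in rows, so rows that repeat a pose let the fingers close. It gives the time, the measured TCP pose, the force, the opening and the grip force at its end, in the units of the state.
- telemetry.observe(): the state, without advancing time (a new reading comes with each control period).
- vision.get_image(name): name is "side" or "top"; returns the picture (480x640x3 uint8, red, green, blue); there is no depth.
- vision.camera_info(name): a dict with "fov_y" (degrees; the focal length in pixels is half the picture's height over the tangent of half this angle, whatever the lens; pixels are square), "cx", "cy" (the principal point, pixels), "dist_coeffs" ([k1, k2, p1, p2, k3] as OpenCV has them; the pictures are not rectified), "extrinsics" (4x4, takes a point from camera to world coordinates). Camera axes: x right, y down, z forward; pixel columns grow to the right and rows downward; lengths in m; the calibration is good to about 2 mm. A picture is of the moment at which its call begins. camera_info takes no time and is no camera call.
- job.sign_off(): hands the job in; it is judged then, once.
The state is a dict: "clock": time; "joints": joint angles; "dq": joint speeds; "joint_efforts": joint torques, N m; "position": TCP position; "ee_rot": TCP orientation; "force": force on the tool from outside, world axes, zero at the start; "ft_torque": the same for the moment, N m; "width": opening from 0.0 (shut) to 1.0 (fully open); "gripper_force": force on a finger pad.
Only numpy, scipy, OpenCV 4.12 (cv2) and the standard library are available. Lean on these libraries where they do the work, as an engineer would, in place of code of your own. Each camera call takes 0.05 s, during which the arm holds its last target. There are 200 camera calls.

## Working session

There is one attempt and no reset: what is moved stays moved. The work goes in short steps, Python scripts to look and compute and a shell command to move; the robot and the scene stay as the last step left them, time stands still between calls to the robot, and variables do not carry over. Pictures are saved under pics/ and viewed, at most 14 in all, crops included, and the job is handed in when it is done.

```bash
mkdir -p pics; python3 - <<'E'
from cell import telemetry, vision, job, arm
import cv2,numpy as np
np.set_printoptions(precision=4,suppress=True)
for n in("side","top"):
    im=vision.get_image(n); cv2.imwrite(f"pics/{n}0.png",im[:,:,::-1]); print(n,vision.camera_info(n))
print(telemetry.observe())
E
```

```text
side {'fov_y': 50.30343278443526, 'cx': 318.5001477617134, 'cy': 244.07265695754495, 'dist_coeffs': array([0.0397, 0.    , 0.    , 0.    , 0.    ]), 'extrinsics': array([[ 0.9964,  0.0241, -0.0812,  0.5585],
       [ 0.0815, -0.5334,  0.8419, -1.091 ],
       [-0.023 , -0.8455, -0.5335,  0.7667],
       [ 0.    ,  0.    ,  0.    ,  1.    ]])}
top {'fov_y': 50.328258488422236, 'cx': 320.17629362992983, 'cy': 243.2991038032511, 'dist_coeffs': array([0.0007, 0.    , 0.    , 0.    , 0.    ]), 'extrinsics': array([[-0.0116, -0.9974,  0.0717,  0.3296],
       [-0.9999,  0.0108, -0.0111,  0.079 ],
       [ 0.0103, -0.0718, -0.9974,  1.31  ],
       [ 0.    ,  0.    ,  0.    ,  1.    ]])}
{'clock': 0.1, 'joints': array([ 1.1624,  0.4352,  0.025 ,  1.574 , -0.0116,  1.134 , -0.0751]), 'dq': array([ 0.0014, -0.0019, -0.0007, -0.0036, -0.0023, -0.0003, -0.    ]), 'joint_efforts': array([  0.0014, -66.9132,   0.9869, -31.5149,  -0.0607,   0.0374,
         0.    ]), 'position': array([ 0.188 , -0.5956,  0.248 ]), 'ee_rot': array([-3.1036, -0.4782,  0.0005]), 'force': array([-0.3889,  0.4644, -0.4188]), 'ft_torque': array([-0.0338, -0.007 ,  0.046 ]), 'gripper_force': 0.0, 'width': 0.9995737497450898}
```

View pics/top0.png

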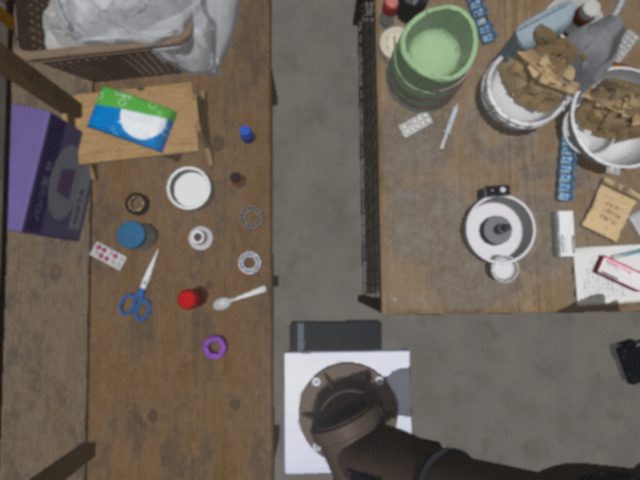

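View pics/side0.png

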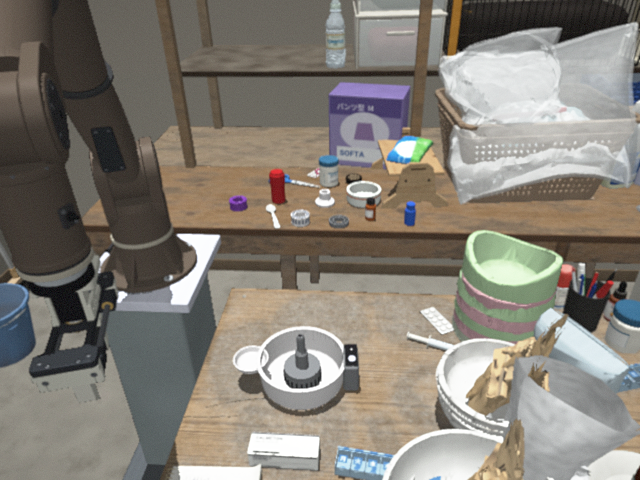

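```bash
cat > h.py <<'E'
from cell import telemetry, vision, job, arm
import cv2,numpy as np
from scipy.spatial.transform import Rotation as R
np.set_printoptions(precision=4,suppress=True)
def ray(n,px):
    c=vision.camera_info(n); f=240/np.tan(np.radians(c["fov_y"]/2))
    K=np.array([[f,0,c["cx"]],[0,f,c["cy"]],[0,0,1]])
    u=cv2.undistortPoints(np.array([[px]],float),K,c["dist_coeffs"])[0,0]
    E=c["extrinsics"]; return E[:3,3],E[:3,:3]@np.array([u[0],u[1],1])
def cast(n,px,z):
    o,d=ray(n,px); return o+d*(z-o[2])/d[2]
def cross(p1,p2):
    # top pixel, side pixel -> midpoint, gap
    (a,u),(b,v)=ray("top",p1),ray("side",p2)
    s=np.linalg.lstsq(np.c_[u,-v],b-a,rcond=None)[0]; P,Q=a+u*s[0],b+v*s[1]
    return (P+Q)/2,np.linalg.norm(P-Q)
def shift(target,yaw_axis=None):
    "cm shift along tool axes to bring measured TCP to target"
    s=telemetry.observe(); r=R.from_rotvec(s["ee_rot"])
    return r.inv().apply(np.array(target)-s["position"])*100, r.as_matrix()
E
python3 - <<'E'
import cv2,numpy as np
t=cv2.imread("pics/top0.png"); s=cv2.imread("pics/side0.png")
a=cv2.resize(t[125:275,120:280],None,fx=3.75,fy=3.75,interpolation=cv2.INTER_CUBIC)[:, :600]
a=cv2.resize(t[165:275,180:270],None,fx=5,fy=5,interpolation=cv2.INTER_CUBIC)
b=cv2.resize(s[150:235,285:430],None,fx=2.2,fy=2.2,interpolation=cv2.INTER_CUBIC)
c=cv2.resize(t[185:290,455:545],None,fx=3.4,fy=3.4,interpolation=cv2.INTER_CUBIC)
o=np.zeros((600,800,3),np.uint8); o[:550,:450]=a; o[:b.shape[0],460:460+b.shape[1]]=b; o[200:200+c.shape[0],460:460+c.shape[1]]=c
cv2.imwrite("pics/c1.png",o)
E
```

```text
(no output)
```

View pics/c1.png

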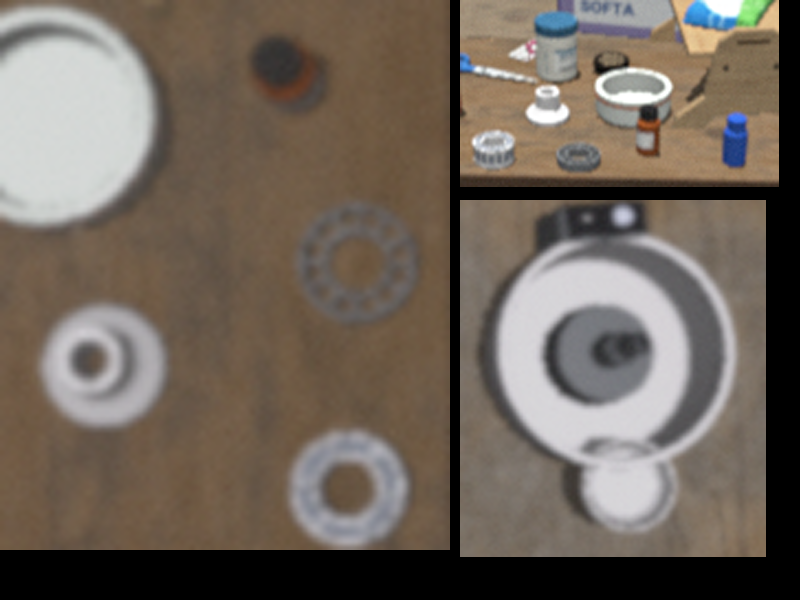

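Candidates: grid ring – grey spoked ring top (251,217) [others: black ring (137,203), cartridge (249,262)]; cartridge – white (249,262) [purple (215,347)]; cap (200,238); vial – amber (235,178) [blue (247,133)]; crock (189,188) [bowls on the right]. The crop confirms the choices; the fountain is at (500,229), its scoop at (504,269).

```bash
python3 - <<'E'
from h import *
t=cv2.imread("pics/top0.png"); f=511
g=cv2.resize(t,None,fx=4,fy=4,interpolation=cv2.INTER_CUBIC)
hsv=cv2.cvtColor(g,cv2.COLOR_BGR2HSV).astype(int)
def blob(name,box,mask,z):
    x0,y0,x1,y1=box; m=np.zeros(mask.shape,np.uint8); m[y0*4:y1*4,x0*4:x1*4]=mask[y0*4:y1*4,x0*4:x1*4]*255
    cs,_=cv2.findContours(m,cv2.RETR_EXTERNAL,cv2.CHAIN_APPROX_NONE); c=max(cs,key=cv2.contourArea)
    h=cv2.convexHull(c)
    (cx,cy),ax,an=cv2.fitEllipse(h); px=((cx-1.5)/4,(cy-1.5)/4)
    P=cast("top",px,z); print(name,np.round(px,1),"pos",P,"diam mm",np.array(ax)/4/f*(1.31-z)*1000)
    return P
S,V=hsv[:,:,1],hsv[:,:,2]
grey=S<70; white=(S<60)&(V>125)
blob("grid",(236,202,266,232),grey,.014)
blob("cart",(234,247,265,278),grey&(V>90),.028)
blob("capfoot",(184,223,216,253),(S<70)&(V>100),.008)
blob("capneck",(193,229,207,245),(V>195),.042)
blob("crock",(164,165,213,212),white,.042)
blob("vialcap",(229,170,243,186),V<55,.067)
red=((hsv[:,:,0]<8)|(hsv[:,:,0]>172))&(S>150)
blob("shaker",(172,285,202,312),red,.105)
blob("jar",(112,218,150,252),(hsv[:,:,0]>95)&(hsv[:,:,0]<115)&(S>110),.091)
F=blob("basin",(462,192,540,262),(S<60)&(V>130),.06)
sc=blob("scoop",(486,262,522,286),(S<60)&(V>120),.06)
for p in[(483.5,188),(508,186.5)]: print("block",cast("top",p,.06),cast("top",p,.09))
# seat edge in top picture
blob("seat",(478,212,514,248),(S<60)&(V<115),.04)
# standpipe tip by side+top
print(cross((506.5,226.5),(301,337)), cast("side",(301,337),.115))
E
```

```text
grid [250.9 217.1] pos [0.4916 0.2403 0.014 ] diam mm [63.4116 64.0626]
cart [249.4 262.4] pos [0.3757 0.2426 0.028 ] diam mm [63.6807 65.0712]
capfoot [200.5 237.7] pos [0.4409 0.3698 0.008 ] diam mm [68.914  69.6783]
capneck [195.9 232.8] pos [0.4503 0.3735 0.042 ] diam mm [12.5798 19.175 ]
crock [187.8 187.4] pos [0.5644 0.3944 0.042 ] diam mm [111.7486 113.6498]
vialcap [235.5 177.2] pos [0.5842 0.2714 0.067 ] diam mm [14.828  17.6594]
shaker [187.8 299. ] pos [0.289  0.3769 0.105 ] diam mm [46.6064 52.1035]
jar [131.  234.4] pos [0.4434 0.5167 0.091 ] diam mm [62.4717 65.378 ]
basin [502.4 228.7] pos [ 0.4508 -0.3849  0.06  ] diam mm [175.4036 183.0566]
scoop [505.2 270. ] pos [ 0.3489 -0.388   0.06  ] diam mm [ 80.727  100.0763]
block [ 0.5526 -0.3416  0.06  ] [ 0.5472 -0.3316  0.09  ]
block [ 0.5558 -0.4028  0.06  ] [ 0.5503 -0.3912  0.09  ]
seat [501.  228.3] pos [ 0.4538 -0.389   0.04  ] diam mm [31.6081 46.3723]
(array([ 0.4516, -0.3774,  0.107 ]), np.float64(0.0005566948515269856)) [ 0.4531 -0.386   0.115 ]
```

```bash
python3 - <<'E'
from h import *
t=cv2.imread("pics/top0.png"); s=cv2.imread("pics/side0.png")
a=cv2.resize(t[180:290,455:545],None,fx=5,fy=5,interpolation=cv2.INTER_CUBIC)
b=cv2.resize(s[320:410,230:365],None,fx=2.5,fy=2.5,interpolation=cv2.INTER_CUBIC)
c=cv2.resize(s[328:388,275:332],None,fx=5,fy=5,interpolation=cv2.INTER_CUBIC)
o=np.zeros((600,800,3),np.uint8); o[:550,:450]=a; o[:b.shape[0],460:460+b.shape[1]]=b; o[240:240+c.shape[0],460:460+c.shape[1]]=c
cv2.imwrite("pics/c2.png",o)
E
```

```text
(no output)
```

View pics/c2.png

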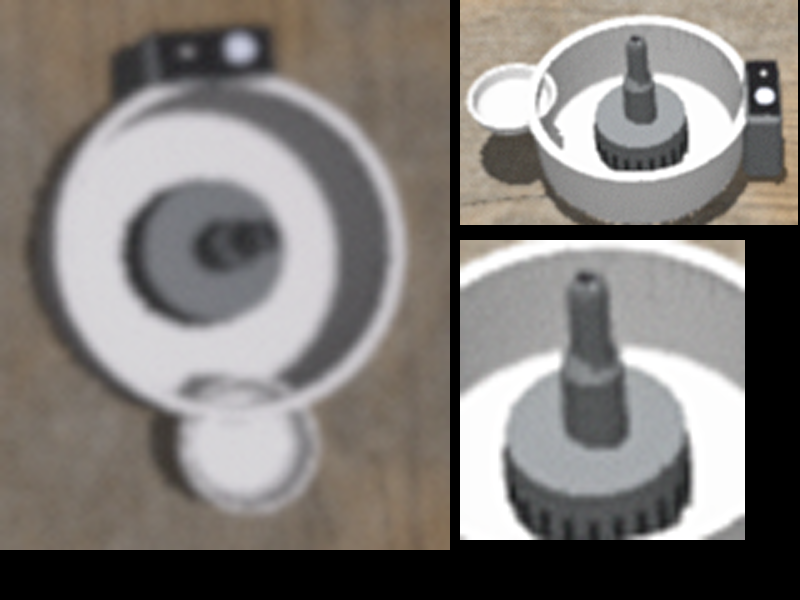

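```bash
python3 - <<'E'
from h import *
T=lambda x,y:(455+x/5-.4,180+y/5-.4)
print("rim",cast("top",T(227.5,241),.06)); print("seat",cast("top",T(208.5,252.5),.04)); print("tip",cast("top",T(262,237),.115))
S=lambda x,y:(275+(x-460)/5-.4,328+(y-240)/5-.4)
print("sidetip",cast("side",S(585,275),.115),"side seat",cast("side",S(599,430),.04),cross(T(262,237),S(585,275)))
B=lambda x,y:(230+(x-460)/2.5-.3,320+y/2.5-.3)
print("side rim",cast("side",B(638,99),.06),[cast("side",B(*p),.06) for p in((529,100),(748,100),(638,16),(638,182))])
print("scoop top",cast("top",T(250,447),.06),"side",cast("side",B(512,98),.06))
for z in(.06,.07,.08): print("block front edge",[cast("top",T(*p),z) for p in((158,80),(272,72))],[cast("side",B(*p),z) for p in((750,62),(780,62))])
E
```

```text
rim [ 0.453  -0.3793  0.06  ]
seat [ 0.4493 -0.3769  0.04  ]
tip [ 0.4493 -0.3756  0.115 ]
sidetip [ 0.4498 -0.3797  0.115 ] side seat [ 0.4526 -0.3846  0.04  ] (array([ 0.4495, -0.3766,  0.1122]), np.float64(0.00023086411904841612))
side rim [ 0.4509 -0.388   0.06  ] [array([ 0.3677, -0.3937,  0.06  ]), array([ 0.5347, -0.3841,  0.06  ]), array([ 0.4404, -0.294 ,  0.06  ]), array([ 0.4599, -0.4685,  0.06  ])]
scoop top [ 0.3513 -0.3866  0.06  ] side [ 0.3542 -0.3924  0.06  ]
block front edge [array([ 0.5335, -0.3477,  0.06  ]), array([ 0.5369, -0.4046,  0.06  ])] [array([ 0.5347, -0.3428,  0.06  ]), array([ 0.5583, -0.3414,  0.06  ])]
block front edge [array([ 0.5319, -0.3443,  0.07  ]), array([ 0.5353, -0.4007,  0.07  ])] [array([ 0.535 , -0.3534,  0.07  ]), array([ 0.5583, -0.3521,  0.07  ])]
block front edge [array([ 0.5302, -0.3409,  0.08  ]), array([ 0.5336, -0.3968,  0.08  ])] [array([ 0.5354, -0.364 ,  0.08  ]), array([ 0.5583, -0.3627,  0.08  ])]
```

Axis ≈ (0.450, −0.378), yaw ≈ 4° (scoop vector and block edge agree). First I bring the tool to yaw 0 (tool x = X, y = −Y, z = −Z) and over the grid ring at (0.492, 0.240).

```bash
python3 -m creep '9.18 4.7 -2.4 0 0 0 8.8; 9.18 9.4 -4.9 0 0 0 17.5; 9.18 14.1 -7.3 0 0 0 17.5; 9.18 18.8 -9.8 0 0 0 17.5; 9.18 18.8 -9.8 0 0 0 17.5' && python3 -m creep '9.18 1.5 -6 0 0 0 0; 9.18 3 -12 0 0 0 0; 9.18 4.5 -18 0 0 0 0; 9.18 6 -24 0 0 0 0; 9.18 7 -30 0 0 0 0'
```

```text
clock: 0.72
position: [0.3419, -0.4419, 0.2485]
ee_rot: [-3.139, -0.013, -0.002]
force: [-0.2, -0.8, 0.7]
width: 1.001
gripper_force: 0.0
clock: 1.35
position: [0.408, -0.1448, 0.2488]
ee_rot: [3.141, -0.001, 0.001]
force: [1.3, -1.1, 0.0]
width: 0.997
gripper_force: 0.0
```

```bash
python3 -m creep '9.18 1.5 -6 0 0 0 0; 9.18 3 -12 0 0 0 0; 9.18 4.5 -18 0 0 0 0; 9.18 6 -24 0 0 0 0; 9.18 7 -30 0 0 0 0' && python3 -m creep '9.18 1.3 -6 4 0 0 0; 9.18 1.3 -8.6 10 0 0 0; 9.18 1.3 -8.6 14 0 0 0;9.18 1.3 -8.6 14 0 0 0'; python3 -c "
from h import *
print(shift((.4916,.2403,.028)))"
```

```text
clock: 1.98
position: [0.4786, 0.1549, 0.2486]
ee_rot: [3.141, -0.003, 0.0]
force: [0.6, -0.4, -0.3]
width: 0.998
gripper_force: 0.0
clock: 2.48
position: [0.4886, 0.2382, 0.1053]
ee_rot: [3.138, 0.001, -0.011]
force: [-0.3, 0.4, 0.5]
width: 1.001
gripper_force: 0.0
(array([ 0.3536, -0.2402,  7.7317]), array([[ 1.    ,  0.0007, -0.0069],
       [ 0.0006, -1.    , -0.0041],
       [-0.0069,  0.0041, -1.    ]]))
```

```bash
python3 -m creep '9.18 .3 -.2 4 0 0 0; 9.18 .3 -.2 7 0 0 0; 9.18 .3 -.2 7.7 0 0 0; 9.18 .3 -.2 7.7 0 0 0; 7 .3 -.2 7.7 0 0 0' 15 && python3 -m creep '5 0 0 0 0 0 0; 5 0 0 0 0 0 0; 5 0 0 0 0 0 0; 5 0 0 0 0 0 0; 5 0 0 0 0 0 0' 15; python3 - <<'E'
from h import *
t=vision.get_image("top")[:,:,::-1]; s=vision.get_image("side")[:,:,::-1]
a=cv2.resize(t[180:260,210:290],None,fx=5,fy=5); b=cv2.resize(s[150:240,280:380],None,fx=4,fy=4)
o=np.zeros((400,800,3),np.uint8); o[:400,:400]=a; o[:360,400:800]=b; cv2.imwrite("pics/g1.png",o)
E
```

```text
clock: 3.1
position: [0.4949, 0.2423, 0.0335]
ee_rot: [-3.141, 0.0, -0.004]
force: [0.4, -0.4, -0.1]
width: 0.935
gripper_force: 0.0
clock: 3.72
position: [0.4939, 0.2421, 0.032]
ee_rot: [3.142, 0.0, 0.0]
force: [-0.7, -1.0, 5.5]
width: 0.643
gripper_force: 15.0
```

View pics/g1.png

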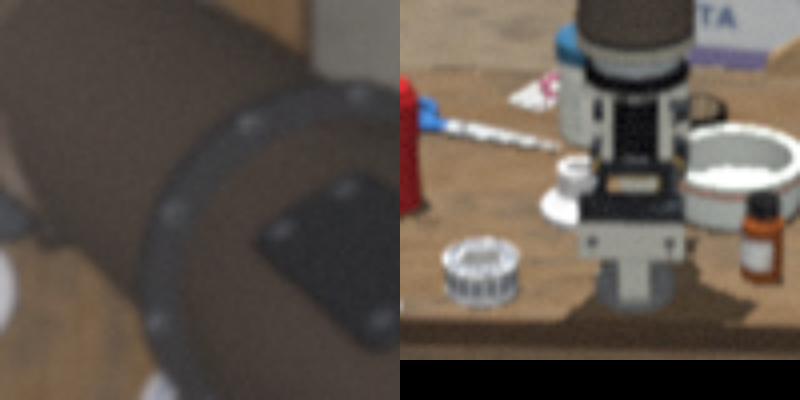

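```bash
python3 -m creep '5 0 0 -2 0 0 0; 5 0 0 -6 0 0 0; 5 0 0 -12 0 0 0; 5 0 0 -17 0 0 0; 5 0 4 -20 0 0 0' && python3 -m creep '5 0 6 0 0 0 0; 5 -1 12 0 0 0 0; 5 -1.5 18 0 0 0 0; 5 -2 24 0 0 0 0; 5 -2 30 0 0 0 0' && python3 -m creep '5 -1 6 0 0 0 0; 5 -2 12 0 0 0 0; 5 -2 18 0 0 0 0; 5 -2 24 0 0 0 0; 5 -2 27 0 0 0 0'; python3 - <<'E'
from h import *
print(shift((.4525,-.378,.18))[0])
t=vision.get_image("top")[:,:,::-1]; s=vision.get_image("side")[:,:,::-1]
a=cv2.resize(t[170:290,440:560],None,fx=3.3,fy=3.3); b=cv2.resize(s[250:420,220:380],None,fx=2.5,fy=2.5)
o=np.zeros((430,800,3),np.uint8); o[:396,:396]=a; o[:425,400:800]=b; cv2.imwrite("pics/g2.png",o)
E
```

```text
clock: 4.45
position: [0.4939, 0.2052, 0.2345]
ee_rot: [-3.138, -0.008, -0.005]
force: [0.6, -0.9, -0.5]
width: 0.64
gripper_force: 15.0
clock: 5.08
position: [0.4732, -0.0997, 0.2317]
ee_rot: [3.142, 0.001, 0.0]
force: [1.1, -0.5, -0.7]
width: 0.641
gripper_force: 15.0
clock: 5.7
position: [0.4526, -0.3716, 0.2312]
ee_rot: [3.141, -0.005, -0.001]
force: [-0.4, 0.3, 0.0]
width: 0.638
gripper_force: 15.0
[-0.0038  0.631   5.118 ]
```

View pics/g2.png

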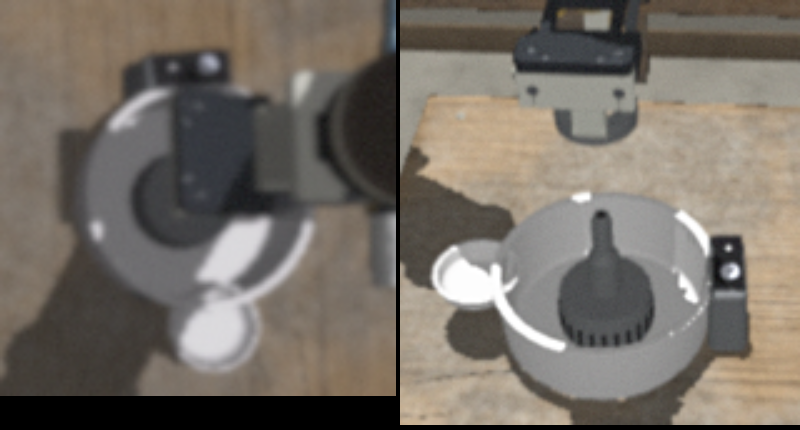

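Ring is held flat under the fingers (side ≈ (298,301)); pipe tip at side (300,335). Check in-hand offset.

```bash
python3 - <<'E'
from h import *
print(cast("side",(220+(596-400)/2.5-.3,250+127/2.5-.3),.205), cast("side",(220+(601-400)/2.5-.3,250+214/2.5-.3),.115))
E
```

```text
[ 0.4523 -0.3911  0.205 ] [ 0.4509 -0.3815  0.115 ]
```

```bash
python3 -m creep '5 -.1 .6 2 0 0 0; 5 -.1 .6 4 0 0 0; 5 -.1 .6 7 0 0 0; 5 -.1 .6 10 0 0 0; 5 -.1 .6 12 0 0 0' && python3 -m creep '5 0 0 1 0 0 0; 5 0 0 2 0 0 0; 5 0 0 3 0 0 0; 5 0 0 3.5 0 0 0; 5 0 0 3.5 0 0 0'
```

```text
clock: 6.42
position: [0.4528, -0.3738, 0.1107]
ee_rot: [3.141, 0.001, -0.0]
force: [0.6, -3.8, 1.6]
width: 0.643
gripper_force: 15.0
clock: 7.05
position: [0.4543, -0.3785, 0.0783]
ee_rot: [3.134, -0.003, 0.007]
force: [2.6, -15.0, -1.3]
width: 0.635
gripper_force: 15.0
```

```bash
python3 -m creep '5 0 .15 0 0 0 0; 5 0.05 .3 0 0 0 0; 5 0.05 .3 0 0 0 0' && python3 -m creep '5 0 .1 0 0 0 0; 5 0 .2 0 0 0 0; 5 0 .2 0 0 0 0'
```

```text
clock: 7.42
position: [0.4544, -0.3788, 0.0779]
ee_rot: [3.138, -0.0, 0.004]
force: [0.2, -6.4, 3.7]
width: 0.632
gripper_force: 15.0
clock: 7.8
position: [0.4544, -0.3791, 0.0772]
ee_rot: [3.141, 0.001, 0.003]
force: [2.6, -2.7, 3.8]
width: 0.634
gripper_force: 15.0
```

```bash
python3 -m creep '9.18 0 0 0 0 0 0; 9.18 0 0 0 0 0 0; 9.18 0 0 0 0 0 0; 9.18 0 0 0 0 0 0' && python3 -m creep '9.18 0 0 -1 0 0 0; 9.18 0 0 -4 0 0 0; 9.18 0 0 -10 0 0 0; 9.18 0 -5 -16 0 0 0; 9.18 0 -11 -17 0 0 0' && python3 -m creep '9.18 0 -6 0 0 0 0; 9.18 0 -12 0 0 0 0; 9.18 0 -18 0 0 0 0; 9.18 0 -24 0 0 0 0; 9.18 0 -24 0 0 0 0';  python3 - <<'E'
from h import *
t=vision.get_image("top")[:,:,::-1]; s=vision.get_image("side")[:,:,::-1]
a=cv2.resize(t[180:290,450:550],None,fx=4,fy=4); b=cv2.resize(s[315:410,235:335],None,fx=4,fy=4)
o=np.zeros((440,800,3),np.uint8); o[:440,:400]=a; o[:380,400:800]=b; cv2.imwrite("pics/g3.png",o)
E
```

```text
clock: 8.3
position: [0.4532, -0.3787, 0.0765]
ee_rot: [-3.141, -0.001, 0.001]
force: [-0.3, -0.3, -0.2]
width: 0.987
gripper_force: 0.0
clock: 8.93
position: [0.4544, -0.2801, 0.2473]
ee_rot: [3.138, -0.005, 0.008]
force: [0.8, 0.5, -0.6]
width: 0.999
gripper_force: 0.0
clock: 9.55
position: [0.4533, -0.0344, 0.2445]
ee_rot: [-3.14, -0.013, -0.002]
force: [0.1, -1.4, -0.4]
width: 1.003
gripper_force: 0.0
```

View pics/g3.png

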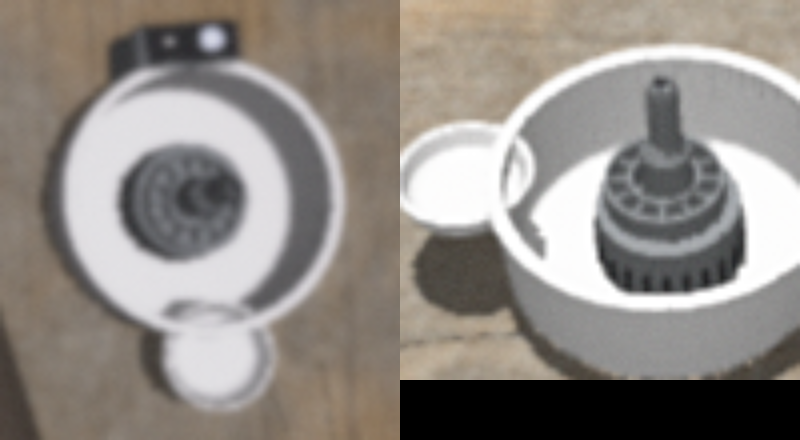

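Ring lies flat on the seat, centred about the pipe (side (300,360)). Next the cartridge at (0.376, 0.243).

```bash
python3 -m creep '9.18 -2 -6 0 0 0 0; 9.18 -4 -12 0 0 0 0; 9.18 -6 -18 0 0 0 0; 9.18 -7.5 -24 0 0 0 0; 9.18 -7.7 -27.7 0 0 0 0' && python3 -m creep '9.18 0 0 5 0 0 0; 9.18 0 0 10 0 0 0; 9.18 0 0 14 0 0 0;9.18 0 0 14 0 0 0;9.18 0 0 14 0 0 0'; python3 -c "
from h import *
print(shift((.3757,.2426,.032))[0])"
```

```text
clock: 10.28
position: [0.376, 0.2389, 0.244]
ee_rot: [-3.141, -0.0, -0.001]
force: [0.6, -1.1, 0.6]
width: 1.0
gripper_force: 0.0
clock: 10.9
position: [0.3774, 0.2375, 0.1047]
ee_rot: [-3.141, 0.002, -0.002]
force: [0.8, 0.5, 0.4]
width: 0.998
gripper_force: 0.0
[-0.177  -0.5061  7.2659]
```

```bash
python3 -m creep '9.18 -.1 -.4 4 0 0 0; 9.18 -.1 -.4 7 0 0 0; 9.18 -.1 -.4 7.3 0 0 0; 7 -.1 -.4 7.3 0 0 0; 5 -.1 -.4 7.3 0 0 0' 15 && python3 -m creep '4.5 0 0 0 0 0 0; 4.5 0 0 0 0 0 0; 4.5 0 0 0 0 0 0; 4.5 0 0 0 0 0 0' 15; python3 - <<'E'
from h import *
s=vision.get_image("side")[:,:,::-1]; cv2.imwrite("pics/g4.png",cv2.resize(s[170:240,260:350],None,fx=6,fy=6))
E
```

```text
clock: 11.52
position: [0.3763, 0.2422, 0.0319]
ee_rot: [-3.14, 0.0, -0.004]
force: [0.9, -0.5, -0.4]
width: 0.829
gripper_force: 0.0
clock: 12.02
position: [0.3755, 0.2417, 0.0308]
ee_rot: [-3.142, -0.0, -0.001]
force: [-0.8, -1.9, 7.2]
width: 0.601
gripper_force: 15.0
```

View pics/g4.png

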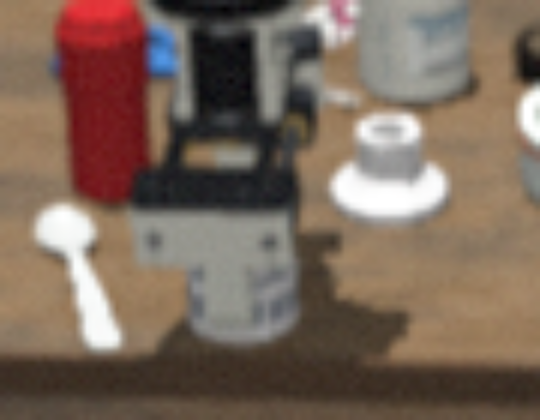

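```bash
python3 - <<'E'
from h import *
def proj(P):
    c=vision.camera_info("side"); f=240/np.tan(np.radians(c["fov_y"]/2)); E=c["extrinsics"]
    K=np.array([[f,0,c["cx"]],[0,f,c["cy"]],[0,0,1]]); q=E[:3,:3].T@(np.array(P,float)-E[:3,3])
    return cv2.projectPoints(q.reshape(1,1,3),np.zeros(3),np.zeros(3),K,c["dist_coeffs"])[0].ravel()
v=lambda P:(proj(P)-[260,170]+.4)*6
p=telemetry.observe()["position"]
print("cart est base ctr",v((.3757,.2426,0)),"top",v((.3757,.2426,.028)),"near finger tip",v(p+[0,-.03,-.02]),"near finger back",v(p+[0,-.049,-.02]),"body",v(p+[0,-.095,.044]))
for dx in(0,.005,.01):print([v((.3757+dx-.028,.2426,0.01))[0],v((.3757+dx+.028,.2426,0.01))[0]])
E
```

```text
cart est base ctr [242.8851 312.9461] top [240.5097 264.2204] near finger tip [234.5375 324.9309] near finger back [230.1003 344.3718] body [212.5508 275.509 ]
[np.float64(186.75479293616775), np.float64(297.4843902566496)]
[np.float64(196.6164446586978), np.float64(307.4014086885136)]
[np.float64(206.48289678492017), np.float64(317.3235435272086)]
```

Perspective check agrees with the cartridge estimate (within ~1 mm). Carry it to the axis.

```bash
python3 -m creep '4.5 0 0 -2 0 0 0; 4.5 0 0 -7 0 0 0; 4.5 0 0 -13 0 0 0; 4.5 0 0 -18 0 0 0; 4.5 1 4 -20 0 0 0' && python3 -m creep '4.5 2 6 0 0 0 0; 4.5 4 12 0 0 0 0; 4.5 6 18 0 0 0 0; 4.5 6.5 24 0 0 0 0; 4.5 6.5 30 0 0 0 0' && python3 -m creep '4.5 0 6 0 0 0 0; 4.5 0 12 0 0 0 0; 4.5 0 18 0 0 0 0; 4.5 0 24 0 0 0 0; 4.5 0 28.2 0 0 0 0' && python3 -m creep '4.5 0 0 2 0 0 0; 4.5 0 0 4 0 0 0; 4.5 0 0 6 0 0 0; 4.5 0 0 6 0 0 0'; python3 -c "
from h import *
print(shift((.4515,-.380,.085))[0])"
```

```text
clock: 12.7
position: [0.3857, 0.2045, 0.2336]
ee_rot: [-3.138, -0.008, -0.007]
force: [0.5, -0.2, -1.3]
width: 0.598
gripper_force: 15.0
clock: 13.32
position: [0.4503, -0.1004, 0.2304]
ee_rot: [-3.142, -0.0, -0.0]
force: [1.1, -0.4, -1.3]
width: 0.598
gripper_force: 15.0
clock: 13.95
position: [0.4494, -0.3832, 0.2301]
ee_rot: [3.141, -0.003, -0.001]
force: [-0.2, 1.5, 0.0]
width: 0.596
gripper_force: 15.0
clock: 14.45
position: [0.4493, -0.3795, 0.1689]
ee_rot: [-3.139, -0.001, 0.005]
force: [0.1, 0.5, -1.3]
width: 0.6
gripper_force: 15.0
[0.2448 0.0672 8.3892]
```

```bash
python3 -m creep '4.5 .2 0.05 2 0 0 0; 4.5 .2 0.05 3.5 0 0 0; 4.5 .2 0.05 5 0 0 0; 4.5 .2 .05 6 0 0 0; 4.5 .2 .05 6 0 0 0' && python3 -m creep '4.5 0 0 1 0 0 0; 4.5 0 0 1.7 0 0 0; 4.5 0 0 2.1 0 0 0; 4.5 0 0 2.3 0 0 0; 4.5 0 0 2.3 0 0 0'
```

```text
clock: 15.08
position: [0.452, -0.3805, 0.1097]
ee_rot: [-3.141, -0.001, 0.002]
force: [0.3, -0.6, -0.7]
width: 0.598
gripper_force: 15.0
clock: 15.7
position: [0.4524, -0.3808, 0.0875]
ee_rot: [3.142, 0.0, 0.0]
force: [-0.6, 0.7, -0.0]
width: 0.601
gripper_force: 15.0
```

```bash
python3 -m creep '4.5 0 0 .15 0 0 0; 4.5 0 0 .3 0 0 0; 4.5 0 0 .3 0 0 0' && python3 -m creep '9.18 0 0 0 0 0 0; 9.18 0 0 0 0 0 0; 9.18 0 0 0 0 0 0; 9.18 0 0 0 0 0 0' && python3 -m creep '9.18 0 0 -2 0 0 0; 9.18 0 0 -6 0 0 0; 9.18 0 0 -12 0 0 0; 9.18 0 -5 -16 0 0 0; 9.18 0 -11 -16 0 0 0' && python3 -m creep '9.18 0 -6 0 0 0 0; 9.18 0 -12 0 0 0 0; 9.18 0 -18 0 0 0 0; 9.18 0 -24 0 0 0 0; 9.18 0 -30 0 0 0 0';  python3 - <<'E'
from h import *
print(shift((.4430,.3705,.25))[0])
t=vision.get_image("top")[:,:,::-1]; s=vision.get_image("side")[:,:,::-1]
a=cv2.resize(t[180:290,450:550],None,fx=4,fy=4); b=cv2.resize(s[315:410,235:335],None,fx=4,fy=4)
o=np.zeros((440,800,3),np.uint8); o[:440,:400]=a; o[:380,400:800]=b; cv2.imwrite("pics/g5.png",o)
E
```

```text
clock: 16.08
position: [0.4525, -0.3809, 0.0849]
ee_rot: [3.141, 0.0, 0.001]
force: [-0.8, 0.7, 5.6]
width: 0.597
gripper_force: 15.0
clock: 16.58
position: [0.4524, -0.3808, 0.0844]
ee_rot: [-3.142, -0.0, 0.0]
force: [-0.5, 0.1, 0.2]
width: 0.98
gripper_force: 0.0
clock: 17.2
position: [0.4539, -0.2713, 0.2478]
ee_rot: [3.138, -0.004, 0.009]
force: [1.8, 1.6, -0.8]
width: 0.996
gripper_force: 0.0
clock: 17.82
position: [0.452, 0.031, 0.2448]
ee_rot: [3.141, 0.0, 0.001]
force: [1.0, 0.4, 0.3]
width: 0.997
gripper_force: 0.0
[ -0.9044 -33.95    -0.531 ]
```

View pics/g5.png

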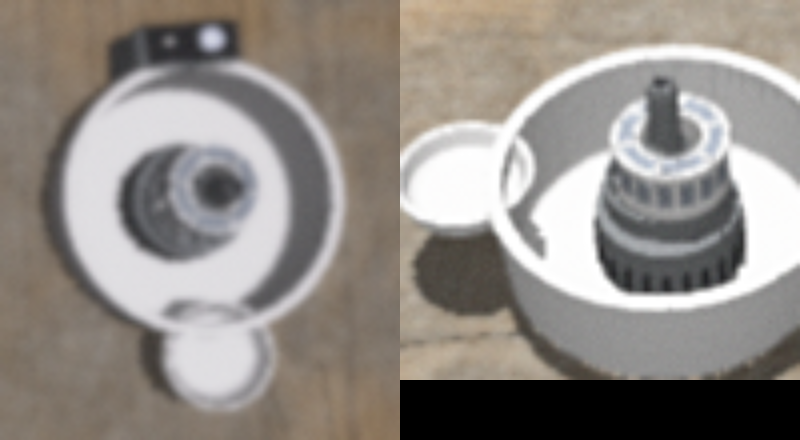

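Cartridge is fully down, coaxial. Now the cap at (0.442, 0.3695).

```bash
python3 -m creep '6 -.2 -6 0 0 0 0; 6 -.5 -12 0 0 0 0; 6 -1 -18 0 0 0 0; 6 -1 -24 0 0 0 0; 6 -1 -30 0 0 0 0' && python3 -m creep '6 0 -3.9 4 0 0 0; 6 0 -3.9 9 0 0 0; 6 0 -3.9 13 0 0 0; 6 0 -3.9 13 0 0 0;6 0 -3.9 13 0 0 0'; python3 -c "
from h import *
print(shift((.442,.3695,.041))[0])"
```

```text
clock: 18.55
position: [0.4425, 0.3304, 0.2445]
ee_rot: [3.141, -0.001, 0.001]
force: [1.2, -0.2, 0.9]
width: 0.656
gripper_force: 0.0
clock: 19.18
position: [0.4429, 0.3686, 0.1159]
ee_rot: [-3.14, 0.0, -0.002]
force: [-0.3, 0.6, 0.7]
width: 0.651
gripper_force: 0.0
[-0.1014 -0.077   7.4906]
```

```bash
python3 -m creep '6 -.1 -.1 4 0 0 0; 6 -.1 -.1 7 0 0 0; 6 -.1 -.1 7.5 0 0 0; 5 -.1 -.1 7.5 0 0 0; 3 -.1 -.1 7.5 0 0 0' 20 && python3 -m creep '2.5 0 0 0 0 0 0; 2.5 0 0 0 0 0 0; 2.5 0 0 0 0 0 0' 20 && python3 -m creep '2.5 0 0 -2 0 0 0; 2.5 0 0 -7 0 0 0; 2.5 0 0 -13 0 0 0; 2.5 0 0 -19 0 0 0; 2.5 0 4 -21 0 0 0'
```

```text
clock: 19.8
position: [0.4421, 0.37, 0.0413]
ee_rot: [-3.14, -0.0, -0.003]
force: [-0.3, -0.2, 1.9]
width: 0.478
gripper_force: 0.0
clock: 20.18
position: [0.4418, 0.3696, 0.0405]
ee_rot: [-3.141, -0.0, -0.002]
force: [-0.0, -1.4, 6.7]
width: 0.357
gripper_force: 20.0
clock: 20.8
position: [0.4413, 0.3328, 0.2539]
ee_rot: [-3.135, -0.007, -0.007]
force: [1.2, -1.3, -1.0]
width: 0.363
gripper_force: 20.0
```

```bash
python3 -m creep '2.5 0.2 6 0 0 0 0; 2.5 .4 12 0 0 0 0; 2.5 .6 18 0 0 0 0; 2.5 1 24 0 0 0 0; 2.5 1 30 0 0 0 0' && python3 -m creep '2.5 0 6 0 0 0 0; 2.5 0 12 0 0 0 0; 2.5 0 18 0 0 0 0; 2.5 0 24 0 0 0 0; 2.5 0 30 0 0 0 0' && python3 -m creep '2.5 0 6 0 0 0 0; 2.5 0 11 0 0 0 0; 2.5 0 11 2 0 0 0; 2.5 0 11 4 0 0 0; 2.5 0 11 4 0 0 0'; python3 - <<'E'
from h import *
print(shift((.452,-.3805,.123))[0])
s=vision.get_image("side")[:,:,::-1]
cv2.imwrite("pics/g6.png",cv2.resize(s[260:380,240:360],None,fx=5,fy=5))
E
```

```text
clock: 21.42
position: [0.4512, 0.0272, 0.2499]
ee_rot: [3.142, 0.001, 0.002]
force: [0.8, -0.4, -0.1]
width: 0.361
gripper_force: 20.0
clock: 22.05
position: [0.4511, -0.2726, 0.25]
ee_rot: [3.141, 0.001, 0.001]
force: [1.1, 0.5, -0.2]
width: 0.363
gripper_force: 20.0
clock: 22.68
position: [0.4505, -0.3802, 0.2082]
ee_rot: [-3.14, -0.001, 0.004]
force: [0.1, -0.3, -0.1]
width: 0.362
gripper_force: 20.0
[0.1727 0.05   8.5244]
```

View pics/g6.png

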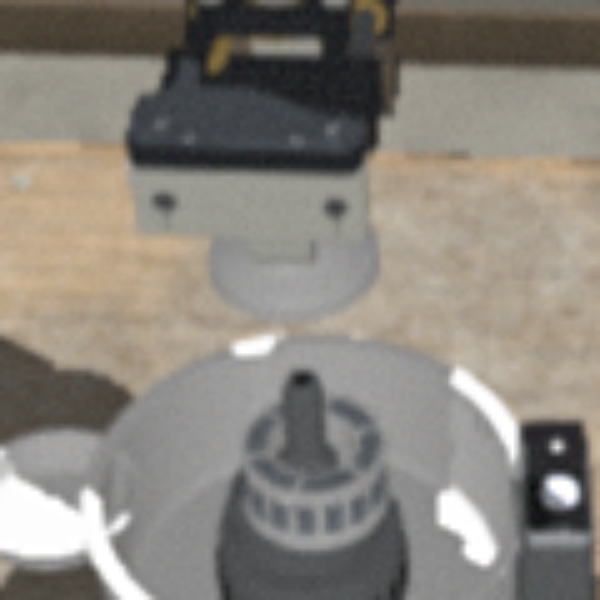

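```bash
python3 -m creep '2.5 .05 0.05 1.5 0 0 0; 2.5 .05 .05 3 0 0 0; 2.5 .05 .05 4.5 0 0 0; 2.5 .05 .05 5.5 0 0 0; 2.5 .05 .05 5.5 0 0 0' && python3 -m creep '2.5 0 0 1 0 0 0; 2.5 0 0 1.5 0 0 0; 2.5 0 0 2 0 0 0; 2.5 0 0 2.3 0 0 0; 2.5 0 0 2.3 0 0 0'
```

```text
clock: 23.35
position: [0.4514, -0.381, 0.1534]
ee_rot: [-3.141, -0.0, 0.002]
force: [0.2, -0.2, 1.2]
width: 0.363
gripper_force: 20.0
clock: 23.98
position: [0.4518, -0.3813, 0.1313]
ee_rot: [-3.141, -0.0, 0.0]
force: [-0.3, 0.2, -0.8]
width: 0.361
gripper_force: 20.0
```

No contact with the pipe: the cap is threading cleanly. Final lowering.

```bash
python3 -m creep '2.5 0 0 .3 0 0 0; 2.5 0 0 .6 0 0 0; 2.5 0 0 .8 0 0 0; 2.5 0 0 .9 0 0 0; 2.5 0 0 .9 0 0 0'
```

```text
clock: 24.6
position: [0.4519, -0.3813, 0.1226]
ee_rot: [3.142, 0.0, 0.0]
force: [0.2, 0.2, 1.7]
width: 0.359
gripper_force: 20.0
```

```bash
python3 -m creep '9.18 0 0 0 0 0 0; 9.18 0 0 0 0 0 0; 9.18 0 0 0 0 0 0; 9.18 0 0 0 0 0 0; 9.18 0 0 0 0 0 0' && python3 -m creep '9.18 0 0 -3 0 0 0; 9.18 0 0 -8 0 0 0; 9.18 0 0 -12 0 0 0; 9.18 0 -6 -12 0 0 0; 9.18 0 -12 -12 0 0 0' && python3 -m creep '9.18 0 -6 0 0 0 0; 9.18 0 -12 0 0 0 0; 9.18 0 -18 0 0 0 0; 9.18 0 -24 0 0 0 0; 9.18 0 -24 0 0 0 0';  python3 - <<'E'
from h import *
t=vision.get_image("top")[:,:,::-1]; s=vision.get_image("side")[:,:,::-1]
a=cv2.resize(t[70:280,80:280],None,fx=2.2,fy=2.2,interpolation=cv2.INTER_CUBIC); b=cv2.resize(s[315:405,245:330],None,fx=4,fy=3); c=cv2.resize(s[120:230,320:470],None,fx=2.3,fy=2.3)
o=np.zeros((560,800,3),np.uint8); o[:462,:440]=a; o[:270,450:790]=b; o[280:280+c.shape[0],450:450+c.shape[1]]=c; cv2.imwrite("pics/g7.png",o)
E
```

```text
clock: 25.22
position: [0.4519, -0.3813, 0.1225]
ee_rot: [3.142, 0.0, 0.0]
force: [0.1, -0.7, 0.2]
width: 0.855
gripper_force: 0.0
clock: 25.85
position: [0.452, -0.2603, 0.2431]
ee_rot: [3.141, -0.002, 0.002]
force: [0.5, 1.2, -0.8]
width: 1.002
gripper_force: 0.0
clock: 26.48
position: [0.4517, -0.0164, 0.2429]
ee_rot: [-3.14, -0.013, -0.002]
force: [0.6, -0.8, 0.3]
width: 1.001
gripper_force: 0.0
```

View pics/g7.png

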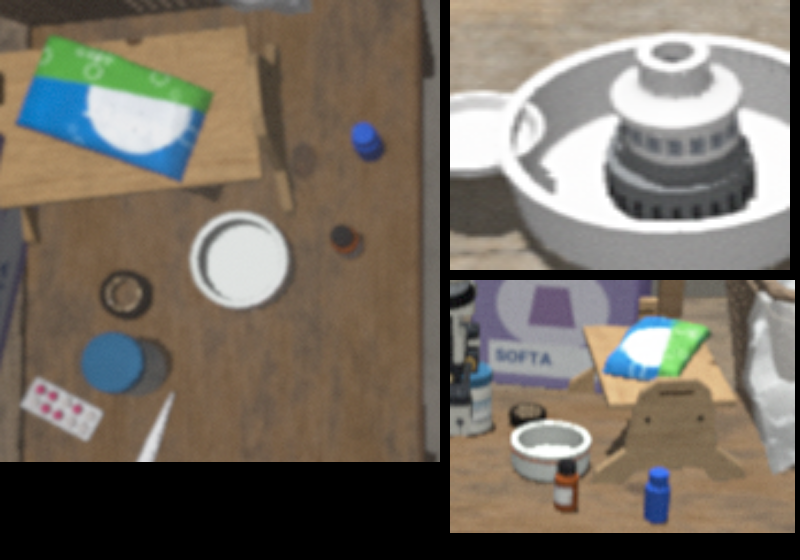

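Cap is fully down and coaxial. Crock rim centre at top px (188.8,187.9) → about (0.563,0.392); I grip its +y wall at (0.562,0.443), with ≥18 mm to the wooden stand.

```bash
python3 -c "
from h import *
print(cast('top',(188.8,187.9),.042))"; python3 -m creep '5 2 -6 0 0 0 0; 5 4 -12 0 0 0 0; 5 6 -18 0 0 0 0; 5 8 -24 0 0 0 0; 5 10 -30 0 0 0 0' && python3 -m creep '5 .5 -6 0 0 0 0; 5 1 -12 0 0 0 0; 5 1 -16 0 0 0 0; 5 1 -16 5 0 0 0; 5 1 -16 10 0 0 0'&& python3 -m creep '5 0 0 2 0 0 0; 5 0 0 2 0 0 0'; python3 -c "
from h import *
print(shift((.562,.443,.036))[0])"
```

```text
[0.5632 0.3919 0.042 ]
clock: 27.2
position: [0.5525, 0.2746, 0.2421]
ee_rot: [3.14, -0.005, 0.001]
force: [1.1, 0.2, -0.2]
width: 0.548
gripper_force: 0.0
clock: 27.82
position: [0.5623, 0.4338, 0.1409]
ee_rot: [3.141, -0.002, 0.002]
force: [1.0, 0.3, -0.2]
width: 0.544
gripper_force: 0.0
clock: 28.08
position: [0.5611, 0.4336, 0.1214]
ee_rot: [3.14, -0.002, -0.002]
force: [-0.2, -0.3, -0.2]
width: 0.544
gripper_force: 0.0
[ 0.1029 -0.9616  8.5379]
```

```bash
python3 -m creep '5 0 -.9 2 0 0 0; 5 0 -.9 4 0 0 0; 5 0 -.9 6 0 0 0; 5 0 -.9 8 0 0 0; 5 0 -.9 8.5 0 0 0' && python3 -m creep '3 0 0 0 0 0 0; 1 0 0 0 0 0 0; 0.2 0 0 0 0 0 0; 0.2 0 0 0 0 0 0; 0.2 0 0 0 0 0 0' 40 && python3 -m creep '0.2 0 0 0 0 0 0; 0.2 0 0 -.5 0 0 0; 0.2 0 0 -1 0 0 0; 0.2 0 0 -2 0 0 0; 0.2 0 0 -2 0 0 0' 50
```

```text
clock: 28.7
position: [0.5597, 0.4432, 0.0352]
ee_rot: [3.139, 0.001, -0.003]
force: [0.6, 0.2, 0.6]
width: 0.549
gripper_force: 0.0
clock: 29.32
position: [0.5615, 0.4435, 0.038]
ee_rot: [3.141, 0.0, 0.002]
force: [1.7, -2.1, 4.6]
width: 0.086
gripper_force: 39.2
clock: 29.95
position: [0.5608, 0.4449, 0.0586]
ee_rot: [-3.14, -0.001, -0.002]
force: [-0.1, 0.8, -2.4]
width: 0.083
gripper_force: 49.7
```

```bash
python3 -m creep '0.2 0 0 -3 0 0 0; 0.2 0 0 -7 0 0 0; 0.2 0 0 -11 0 0 0; 0.2 0 2 -14 0 0 0; 0.2 0 5 -15 0 0 0' && python3 -m creep '0.2 -1 4 0 0 0 0; 0.2 -2 8 0 0 0 0; 0.2 -3 12 0 0 0 0; 0.2 -4 16 0 0 0 0; 0.2 -5 20 0 0 0 0' && python3 -m creep '0.2 -1 4 0 0 0 0; 0.2 -2 8 0 0 0 0; 0.2 -3 12 0 0 0 0; 0.2 -4 16 0 0 0 0; 0.2 -5 20 0 0 0 0' && python3 -m creep '0.2 -.5 4 0 0 0 0; 0.2 -1 8 0 0 0 0; 0.2 -2 12 0 0 0 0; 0.2 -2.4 15.4 0 0 0 0; 0.2 -2.4 15.4 0 0 0 0'; python3 - <<'E'
from h import *
print(shift((.437,-.159,.04))[0])
t=vision.get_image("top")[:,:,::-1]; s=vision.get_image("side")[:,:,::-1]
a=cv2.resize(t[160:280,380:530],None,fx=2.7,fy=2.7,interpolation=cv2.INTER_CUBIC); b=cv2.resize(s[200:400,220:360],None,fx=2.7,fy=2.7)
o=np.zeros((560,800,3),np.uint8); o[:a.shape[0],:a.shape[1]]=a; o[:b.shape[0],410:410+b.shape[1]]=b; cv2.imwrite("pics/g8.png",o)
E
```

```text
clock: 30.58
position: [0.5605, 0.3956, 0.2098]
ee_rot: [-3.139, -0.003, -0.004]
force: [-0.2, -0.8, -2.5]
width: 0.085
gripper_force: 49.7
clock: 31.2
position: [0.51, 0.1929, 0.2075]
ee_rot: [3.142, 0.001, 0.0]
force: [0.1, -1.0, -2.4]
width: 0.083
gripper_force: 49.7
clock: 31.82
position: [0.4601, -0.007, 0.2076]
ee_rot: [3.142, 0.001, 0.001]
force: [1.2, -0.6, -2.5]
width: 0.08
gripper_force: 49.7
clock: 32.45
position: [0.4358, -0.1626, 0.2074]
ee_rot: [3.141, -0.007, -0.001]
force: [0.3, 0.5, -2.7]
width: 0.081
gripper_force: 49.7
[ 0.1224 -0.3745 16.7417]
```

View pics/g8.png

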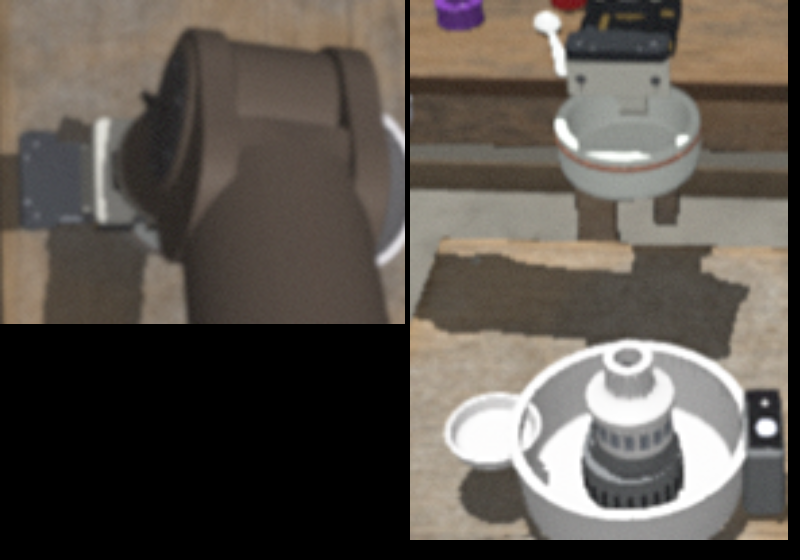

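```bash
python3 -m creep '0.2 .1 -.3 4 0 0 0; 0.2 .1 -.3 8 0 0 0; 0.2 .1 -.3 12 0 0 0; 0.2 .1 -.3 15 0 0 0; 0.2 .1 -.3 16 0 0 0' && python3 -m creep '0.2 0 0 .3 0 0 0; 0.2 0 0 .6 0 0 0; 0.2 0 0 .8 0 0 0; 0.2 0 0 .9 0 0 0; 0.2 0 0 .9 0 0 0'
```

```text
clock: 33.17
position: [0.4372, -0.1552, 0.0462]
ee_rot: [-3.14, -0.004, 0.003]
force: [0.2, 0.3, -3.2]
width: 0.079
gripper_force: 49.7
clock: 33.8
position: [0.4382, -0.1568, 0.039]
ee_rot: [3.141, 0.001, 0.002]
force: [-0.2, 2.0, 3.5]
width: 0.087
gripper_force: 49.7
```

```bash
python3 -c "
from h import *
print(cross((235.6,177.4),(371.2,200.5)), cast('top',(235.6,177.4),.067),cast('side',(371.2,200.5),.067))"; python3 -m creep '2.5 0 0 0 0 0 0; 4.5 0 0 0 0 0 0; 4.5 0 0 0 0 0 0; 4.5 0 0 0 0 0 0; 4.5 0 0 0 0 0 0' && python3 -m creep '4.5 0 0 -2 0 0 0; 4.5 0 0 -7 0 0 0; 4.5 0 0 -13 0 0 0; 4.5 0 0 -19 0 0 0; 4.5 2 -4 -20 0 0 0' && python3 -m creep '6 2 -6 0 0 0 0; 6 4 -12 0 0 0 0; 6 6 -18 0 0 0 0; 6 8 -24 0 0 0 0; 6 10 -30 0 0 0 0' && python3 -m creep '6 1 -6 0 0 0 0; 6 2.5 -8.8 5 0 0 0; 6 2.5 -8.8 10 0 0 0; 6 2.5 -8.8 12 0 0 0; 6 2.5 -8.8 12 0 0 0'; python3 - <<'E'
from h import *
print(shift((.584,.271,.034))[0])
t=vision.get_image("top")[:,:,::-1]; s=vision.get_image("side")[:,:,::-1]
a=cv2.resize(t[160:290,380:550],None,fx=2.9,fy=2.9,interpolation=cv2.INTER_CUBIC); b=cv2.resize(s[150:240,320:420],None,fx=3,fy=3)
o=np.zeros((400,800,3),np.uint8); o[:a.shape[0],:a.shape[1]]=a; o[:b.shape[0],500:500+b.shape[1]]=b; cv2.imwrite("pics/g9.png",o)
E
```

```text
(array([0.5865, 0.2724, 0.0604]), np.float64(0.0030281411791159077)) [0.5836 0.2712 0.067 ] [0.5877 0.2603 0.067 ]
clock: 34.42
position: [0.4377, -0.1569, 0.0384]
ee_rot: [3.142, 0.0, -0.0]
force: [0.2, 0.3, -0.1]
width: 0.483
gripper_force: 0.0
clock: 35.05
position: [0.4589, -0.1197, 0.2426]
ee_rot: [3.138, -0.01, 0.01]
force: [1.3, -0.7, -0.3]
width: 0.494
gripper_force: 0.0
clock: 35.67
position: [0.5568, 0.1814, 0.2384]
ee_rot: [3.141, -0.0, 0.0]
force: [0.4, -0.5, 0.0]
width: 0.651
gripper_force: 0.0
clock: 36.3
position: [0.5802, 0.267, 0.1165]
ee_rot: [3.14, 0.001, -0.006]
force: [1.1, -0.1, 0.2]
width: 0.654
gripper_force: 0.0
[ 0.4112 -0.4183  8.2464]
```

View pics/g9.png

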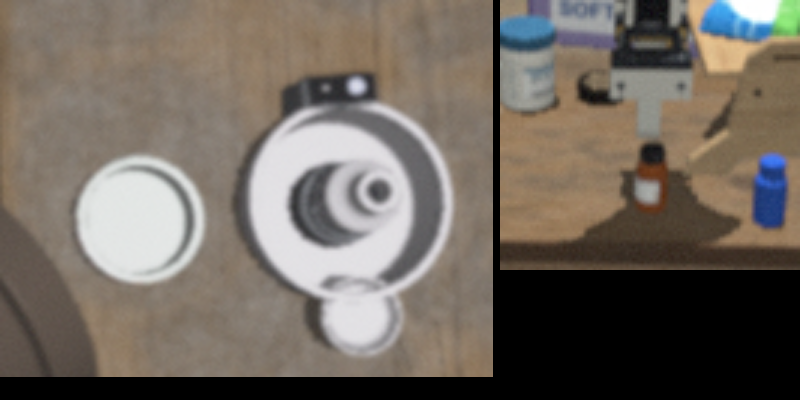

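```bash
python3 -m creep '6 .45 -.4 2 0 0 0; 6 .45 -.4 4 0 0 0; 6 .45 -.4 6 0 0 0; 6 .45 -.4 8 0 0 0; 6 .45 -.4 8.2 0 0 0' && python3 -m creep '5 0 0 0 0 0 0; 3 0 0 0 0 0 0; 2.5 0 0 0 0 0 0; 2.5 0 0 0 0 0 0; 2.5 0 0 0 0 0 0' 15; python3 -c "
from h import *
C=cast('top',(427.9,235.2),.042);print('crock',C)
A=np.array([.4515,-.381]);a=.07;ex=np.array([np.cos(a),np.sin(a)]);ey=np.array([-ex[1],ex[0]])
print('in fountain',ex@(C[:2]-A),ey@(C[:2]-A)); print('vial target',C[:2]+.091*ex)
B=cast('top',(380+350/2.9-.35,160+200/2.9-.35),.06);print('basin again',B)"
```

```text
clock: 37.02
position: [0.5847, 0.2709, 0.0342]
ee_rot: [3.14, 0.001, -0.005]
force: [-0.1, 0.2, 0.4]
width: 0.652
gripper_force: 0.0
clock: 37.65
position: [0.5862, 0.2719, 0.0371]
ee_rot: [-3.141, -0.0, -0.001]
force: [-0.4, -0.1, 4.6]
width: 0.338
gripper_force: 15.0
crock [ 0.4381 -0.2043  0.042 ]
in fountain -0.0009963579858008474 0.17719026996204068
vial target [ 0.5289 -0.1979]
basin again [ 0.451  -0.3798  0.06  ]
```

```bash
python3 -m creep '2.5 0 0 -2 0 0 0; 2.5 0 0 -7 0 0 0; 2.5 0 0 -13 0 0 0; 2.5 0 0 -18 0 0 0; 2.5 0 4 -20 0 0 0' && python3 -m creep '2.5 -1 5 0 0 0 0; 2.5 -2 10 0 0 0 0; 2.5 -3 16 0 0 0 0; 2.5 -4 22 0 0 0 0; 2.5 -4.5 28 0 0 0 0' && python3 -m creep '2.5 -.5 5 0 0 0 0; 2.5 -1.2 10 0 0 0 0; 2.5 -1.2 15 0 0 0 0; 2.5 -1.2 15 6 0 0 0; 2.5 -1.2 15 12 0 0 0' && python3 -m creep '2.5 0 0 3 0 0 0; 2.5 0 0 5.5 0 0 0; 2.5 0 0 6 0 0 0; 2.5 0 0 6 0 0 0'; python3 -c "
from h import *
print(shift((.529,-.199,.036))[0])"
```

```text
clock: 38.28
position: [0.5858, 0.2359, 0.2415]
ee_rot: [-3.136, -0.009, -0.008]
force: [0.2, -0.5, -1.9]
width: 0.338
gripper_force: 15.0
clock: 38.9
position: [0.5401, -0.05, 0.2378]
ee_rot: [3.141, 0.001, 0.002]
force: [2.3, -0.2, -0.8]
width: 0.342
gripper_force: 15.0
clock: 39.52
position: [0.5295, -0.1996, 0.1168]
ee_rot: [3.141, -0.003, 0.005]
force: [0.4, -0.7, -1.5]
width: 0.335
gripper_force: 15.0
clock: 40.02
position: [0.5294, -0.1984, 0.0574]
ee_rot: [3.141, 0.001, 0.001]
force: [0.9, -1.1, 0.2]
width: 0.34
gripper_force: 15.0
[-0.0446  0.0578  2.1425]
```

```bash
python3 -m creep '2.5 0 0 1 0 0 0; 2.5 0 0 1.6 0 0 0; 2.5 0 0 1.9 0 0 0; 2.5 0 0 2.0 0 0 0; 2.5 0 0 2.1 0 0 0' && python3 -m creep '2.5 0 0 .1 0 0 0; 2.5 0 0 .1 0 0 0'
```

```text
clock: 40.65
position: [0.5291, -0.1984, 0.0368]
ee_rot: [3.141, 0.0, 0.0]
force: [-7.1, 1.7, 23.0]
width: 0.346
gripper_force: 15.0
clock: 40.9
position: [0.5294, -0.1984, 0.0362]
ee_rot: [3.141, 0.001, 0.002]
force: [-5.8, 2.2, 20.7]
width: 0.335
gripper_force: 15.0
```

```bash
python3 -m creep '2.5 0 0 -.15 0 0 0; 2.5 0 0 -.15 0 0 0' && python3 -m creep '3.6 0 0 0 0 0 0; 4.5 0 0 0 0 0 0; 6 0 0 0 0 0 0; 6 0 0 0 0 0 0; 6 0 0 0 0 0 0' && python3 -m creep '6 0 0 -2 0 0 0; 6 0 0 -6 0 0 0; 6 0 0 -11 0 0 0; 6 0 0 -16 0 0 0; 6 0 -4 -20 0 0 0' && python3 -m creep '6 -1 -6 0 0 0 0; 6 -2 -12 0 0 0 0; 6 -2 -18 0 0 0 0; 6 -2 -24 0 0 0 0; 6 -2 -24 0 0 0 0'; python3 - <<'E'
from h import *
t=vision.get_image("top")[:,:,::-1]; s=vision.get_image("side")[:,:,::-1]
a=cv2.resize(t[160:290,395:545],None,fx=2.6,fy=2.6,interpolation=cv2.INTER_CUBIC); b=cv2.resize(s[230:415,230:390],None,fx=2.4,fy=2.4)
c=cv2.resize(t[190:330,80:280],None,fx=1.9,fy=1.9)
o=np.zeros((610,800,3),np.uint8)[:600]; o[:a.shape[0],:a.shape[1]]=a; o[:b.shape[0],400:400+b.shape[1]]=b; o[334:600,:380]=c[:266]; cv2.imwrite("pics/g10.png",o); cv2.imwrite("pics/top9.png",t)
E
```

```text
clock: 41.15
position: [0.5293, -0.1984, 0.0363]
ee_rot: [3.141, 0.0, 0.001]
force: [-1.2, -0.4, 6.6]
width: 0.338
gripper_force: 15.0
clock: 41.78
position: [0.529, -0.1984, 0.0359]
ee_rot: [3.142, 0.0, -0.0]
force: [0.9, 0.5, -0.1]
width: 0.651
gripper_force: 0.0
clock: 42.4
position: [0.529, -0.1612, 0.238]
ee_rot: [3.14, -0.009, 0.002]
force: [1.8, 0.7, -0.3]
width: 0.654
gripper_force: 0.0
clock: 43.02
position: [0.5082, 0.0876, 0.2364]
ee_rot: [-3.139, -0.014, -0.001]
force: [-0.3, -0.9, -0.5]
width: 0.654
gripper_force: 0.0
```

View pics/g10.png

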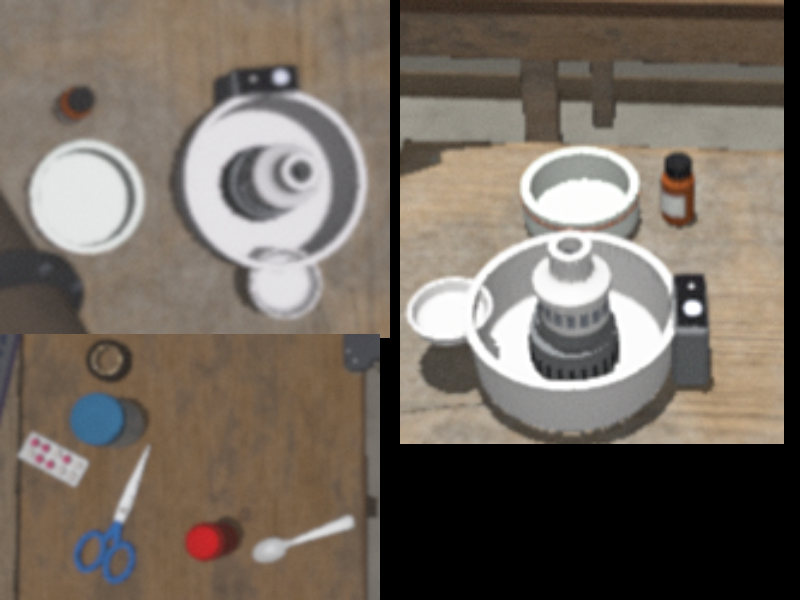

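The stack is seated and coaxial (side (298,350)). The vial stands upright behind the crock, with its cap at top px (426,197) and the crock's centre at (428,235). The shaker and jar have not moved. Handing in.

```bash
python3 -c "
from h import *
v=cast('top',(395+82/2.6-.3,160+98/2.6-.3),.067);c=cast('top',(395+87/2.6-.3,160+197/2.6-.3),.042)
print(v,c,np.linalg.norm((v-c)[:2]))
print(job.sign_off())"
```

```text
[ 0.5294 -0.1971  0.067 ] [ 0.4374 -0.2049  0.042 ] 0.09227845077728107
the job is handed in; nothing more can be done
None
```

The job is handed in (the sign-off gave no verdict): grid ring, cartridge and cap are seated on the standpipe, the crock stands to the fountain's left (about 7 mm beyond the 170 mm mark, inside the 15 mm allowed), and the vial stands 92 mm behind the crock's centre.

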